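# Make up the trim cup for a coat alteration

## Robot

A 7-joint arm with a two-finger parallel gripper is mounted at the origin on the work surface. World frame = base frame: x ahead of the robot, y to its left, z up, the work surface at z = 0. Lengths are in m, angles in rad, forces in N, time in s.
With the tool pointing down it reaches from about 0.425 to 0.875 m from the base axis. Payload 4.7 kg.
Tool frame: the origin (TCP) lies on the centre line of the jaws, within the pads' length; the fingertips stand 22 mm ahead of it and the grasp point (between the pads) lies 3 mm ahead of it; z points along the fingers, y is the direction in which the jaws open and shut (so a half turn about z gives the same grasp; the last joint's range is limited). The gripper opens to 87 mm and grips with 3 to 60 N. Pads are 19 mm wide; open, the fingers measure 117 mm over their backs; the gripper's body (75 mm by 190 mm) begins 51 mm behind the grasp point.
Start: joints at [-1.144, 0.321, -0.07, 1.45, 0.023, 1.371, -0.057], TCP at [0.261, 0.595, 0.245] pointing down, gripper open.
Joint ranges: [-2.86, 2.86], [-0.3, 2.09], [-1.38, 1.24], [0.06, 2.45], [-1.56, 4.7], [0.09, 2.05], [-2.69, 2.69]. Speed limits (rad/s): [2.57, 2.57, 3.14, 3.14, 3.14, 3.14, 3.14].

## Interface

Orientations are given as a rotation vector (axis times angle).
In Python, from bench import ctrl, imaging, close_job, finder gives the robot as it stands. The module is installed in compiled form; this text tells all that it offers.
- The arm moves only by the shell command python3 -m jog 'ROWS' [FORCE]. ROWS is JSON, a list that holds one entry, the list of rows, each a list of 7 numbers: the shift along the tool's x, y, z in cm, then the turn, a rotation vector about the tool's x, y, z in degrees, then the finger opening in cm, from 0 to 8.7. In form: [[[dx, dy, dz, ax, ay, az, claw], ...]]. A call has 1 to 12 rows; each row shifts and turns the commanded pose from where the row before left it, along the tool's axes as they then stand; what a row does not reach is not made up. A row lasts 1/10 s, in which the tool goes at most 50 mm and 8.59 degrees, less where a joint would pass 70% of its speed; a pose out of reach is approached as far as the arm can. A call is refused whole if a number of a shift passes 5 or a number of a turn 8.59, either way. A call with a gripper value outside its range is refused whole. The fingers move at their own pace and stop on an object; FORCE is the grip in N (left out, the last holds). Time passes only in rows, so rows that do not move let the fingers close. It gives the time, the measured TCP pose, the force and the opening at its end, in the units of the state.
- ctrl.get_state(): the state, without advancing time (a new reading comes with each control period).
- imaging.get_image(name): name is "scene" or "top"; returns a dict with "frame" (384x512x3 uint8, red, green, blue), "intrinsics" (3x3 intrinsics, pixels), "pose" (4x4, takes a point from camera to world coordinates). Camera axes: x right, y down, z forward; pixel columns grow to the right and rows downward; lengths in m; the calibration is good to about 2 mm. A picture is of the moment at which its call begins. There is no depth.
- close_job(): hands the job in, once; it reports no verdict.
Trained networks look in the newest picture that a camera, given by its name, has taken for a name from the list of things; names that differ only in an ending like _2 or _b are one class to them, and where a whole thing is asked for, a point or a joint stands for the part that bears it (a point fixed in the world has none). Each returns a list of dicts, best first, with "conf" (0 to 1); they miss things now and then, are a little off and sometimes report something else, mostly with a low value. They report only what shows in the picture. A call takes as long as a camera call.
- finder.trace(label, camera): "region" (384x512 bool, what is visible of it) and "point" ([row, column] as shares, 0 to 1, of the picture: columns of its width, rows of its height, amid what is visible of it).
- finder.spot_point(label, camera): "point" ([row, column] as shares, 0 to 1, of the picture: columns of its width, rows of its height: a listed point, or the origin of a listed thing).
The state is a dict: "time": time; "joint_positions": joint angles; "qd": joint speeds; "joint_torque": joint torques, N m; "position": TCP position; "tool_rot": TCP orientation; "ft_force": force on the tool from outside, world axes, zero at the start; "torque": the same for the moment, N m; "grip_width": opening from 0.0 (shut) to 1.0 (fully open).
Only numpy, scipy, OpenCV 4.12 (cv2) and the standard library are available. Lean on these libraries where they do the work, as an engineer would, in place of code of your own. Each camera call takes 0.05 s, during which the arm holds its last target. There are 200 camera calls.

## Task

A coat alteration needs one red button. Turn the upside-down teal cup over and stand it mouth-up on the manila work-order card; turn the clear lid of the round case until its window lies over the red button's compartment, put that button in the cup, and then turn the lid back until the window lies over the solid black sector, so that the case is shut. Leave everything else where it is, the other buttons in their compartments too.

Things in the scene. Friction and masses are not known exactly. Their poses are not given: they have to be found in the camera images.
- cup: the teal cup: square, 62 x 62 mm, 72 mm tall, walls 4 mm, base 6 mm, cream inside, a dark band round its foot and four dark dots under its base; 0.12 to 0.22 kg. Origin: centre of the base's underside; z points from base to mouth, x and y are normal to its side faces. It starts mouth-down (z axis down, origin 72 mm up), at any yaw; it lies stably on a side face
- cup_rim (a point): the centre of the teal cup's mouth, 72 mm from its origin along its z axis
- card: the manila work-order card, 140 x 140 mm, 2 mm thick, fixed on the table; origin at its centre on the table, x and y axes along its edges
- case: the round white button case, fixed, 236 mm across; origin at its centre on the table, z up. Five 72 degree sectors: a solid black one (top at 28 mm) centred on its +x axis, and compartments centred 72, 144, 216 and 288 degrees from +x, one button in each. Floors at 4 mm, dividers 3 mm thick up to 27 mm, outer wall from radius 114 to 118 mm
- dial (a joint): angle (rad) of the clear lid, counter-clockwise from above: the angle of its window from the case's +x axis. 0: window over the black sector (shut). Stops at -2.7 and 2.7; stays where it is left; turning takes about 0.04 N m. The lid's underside is 30 mm, its top 33 mm above the table
- window (a point): the middle of the lid's window, on the lid's top face, 67 mm from the case's centre. The window is an open sector 64 degrees wide from radius 22 to 112 mm, edged in coral
- knob_top (a point): top centre of the lid's dark bar knob, on the lid's axis, 57 mm above the table: a bar 44 mm long, 14 mm thick and 24 mm high above the lid; its thickness is along the line from the axis to the window, its length across that line
- red_button: the red coat button, a flat disc 28 mm across and 8 mm thick, 12 g, lying flat about 67 mm from the case's centre, always in a compartment next to the black sector (72 or 288 degrees); origin at the centre of its underside, z up
- blue_button: the blue coat button, as the red one
- green_button: the green coat button, as the red one
- yellow_button: the yellow coat button, as the red one
- grey_cup: a grey cup of the same size, mouth-up behind the work space; origin at the centre of its underside; stays where it is
- weight_a: a steel pattern weight, 62 mm across, 40 mm high; origin under its centre; stays where it is
- weight_b: a second pattern weight, the same
- chalk_white: a flat piece of white tailor's chalk, 56 x 40 x 8 mm; origin under its centre; stays where it is
- chalk_grey: a flat piece of grey tailor's chalk, the same size; stays where it is
- tape_measure: an ochre round tape-measure case, 56 mm across, 16 mm high; origin under its centre; stays where it is
- shears: cloth shears lying flat, 235 x 90 x 15 mm; origin near the pivot, blades along +x; stay where they are

How it is judged:
On the way, in this order (a step that is already met when the one before it is completed fails the run):
1. the lid's window lies over the red button, still in its compartment (horizontal distance between window and red_button below 0.025 m and height (world z) of red_button below 0.012 m), for 0.2 s.
2. the red button lies in the teal cup, which stands mouth-up on the card (angle between cup's own z axis and vertical below 0.12 rad and height (world z) of cup below 0.008 m and height (world z) of cup_rim above 0.06 m and x of cup in the frame of card between -0.05 and 0.05 m and y of cup in the frame of card between -0.05 and 0.05 m and horizontal distance between red_button and cup below 0.03 m and z of red_button in the frame of cup below 0.045 m), for 0.2 s.
At the end, for the whole second after the job is handed in: Teal cup at rest, mouth up (within 7 degrees) on the card, its centre within 50 mm of the card's centre along both edges; red button at rest in it; lid shut within 0.2 rad; the other buttons within 50 mm of where they were, all else within 30 mm (all of step 2 and value of joint dial between -0.2 and 0.2 rad and linear speed of each of cup, red_button below 0.02 m/s and distance of each of blue_button, green_button, yellow_button from where it was at the start of the episode below 0.05 m); the robot touches nothing.
It fails at once if another button is taken out of its compartment (height (world z) of any of blue_button, green_button, yellow_button above 0.035 m).
It fails at once if the grey cup, a pattern weight, the chalk, the tape measure or the shears are pushed more than 30 mm (distance of any of grey_cup, weight_a, weight_b, chalk_white, chalk_grey, tape_measure, shears from where it was at the start of the episode above 0.03 m).
It also fails if it takes over 72 s, if anything falls off the work surface, if the arm or the gripper's body presses on something with over 40 N, if the wrist force passes 120 N, or if a joint passes its speed limit or range.

## Working session

There is one attempt and no reset: what is moved stays moved. The work goes in short steps, Python scripts to look and compute and a shell command to move; the robot and the scene stay as the last step left them, time stands still between calls to the robot, and variables do not carry over. Pictures are saved under pics/ and viewed, about 8 in all and at most 12, crops included, and the job is handed in when it is done.

```bash
mkdir -p pics
cat > h.py <<'E'
import numpy as np, cv2
from scipy.spatial.transform import Rotation as R
from bench import ctrl, imaging, close_job, finder
def shot(n,name=None,crop=None,scale=1):
    d=imaging.get_image(n); f=d["frame"]
    if name:
        g=f if crop is None else f[crop[0]:crop[1],crop[2]:crop[3]]
        cv2.imwrite("pics/"+name,cv2.resize(g[:,:,::-1],None,fx=scale,fy=scale,interpolation=cv2.INTER_CUBIC))
    return d
def ray(d,u,v,z):
    K=np.array(d["intrinsics"]);T=np.array(d["pose"])
    r=T[:3,:3]@np.linalg.solve(K,[u,v,1.]);o=T[:3,3]
    return (o+r*(z-o[2])/r[2])
def proj(d,p):
    K=np.array(d["intrinsics"]);T=np.array(d["pose"])
    q=K@(T[:3,:3].T@(np.array(p)-T[:3,3]));return q[:2]/q[2]
def spot(d,l,c,z):
    for r in finder.spot_point(l,c)[:2]:
        v,u=r["point"][0]*384,r["point"][1]*512
        print(l,c,round(r["conf"],2),"px",round(u),round(v),"w",ray(d,u,v,z).round(4))
E
python3 - <<'E'
from h import *
s=ctrl.get_state();print(s["time"],s["position"],R.from_rotvec(s["tool_rot"]).as_matrix().round(3))
for c in("top","scene"):
    d=shot(c,c+"0.png",None,1.5)
    print(c,np.array(d["pose"]).round(3).tolist())
    for l,z in (("cup",.072),("card",.002),("case",0),("window",.033),("knob_top",.057),("red_button",.004),("grey_cup",0),("weight_a",0),("chalk_white",0),("chalk_grey",0),("tape_measure",0),("shears",0)): spot(d,l,c,z)
E
```

```text
0.0 [0.26059776 0.59492702 0.24348578] [[-0.916  0.401 -0.001]
 [ 0.401  0.916 -0.002]
 [-0.    -0.002 -1.   ]]
top [[-0.025, -0.985, 0.173, 0.366], [-1.0, 0.022, -0.021, 0.116], [0.017, -0.174, -0.985, 1.286], [0.0, 0.0, 0.0, 1.0]]
cup top 0.58 px 177 213 w [0.5222 0.3331 0.072 ]
card top 0.8 px 255 227 w [0.4822 0.1072 0.002 ]
case top 0.69 px 360 219 w [ 0.501  -0.2178  0.    ]
window top 0.6 px 359 196 w [ 0.5657 -0.2125  0.033 ]
knob_top top 0.72 px 367 216 w [ 0.503 -0.225  0.057]
knob_top top 0.49 px 324 149 w [ 0.7089 -0.1079  0.057 ]
red_button top 0.68 px 118 255 w [0.4074 0.5184 0.004 ]
grey_cup top 0.67 px 231 152 w [0.7229 0.1758 0.    ]
grey_cup top 0.2 px 307 260 w [ 0.3799 -0.049   0.    ]
weight_a top 0.79 px 282 150 w [0.7261 0.0161 0.    ]
weight_a top 0.66 px 194 162 w [0.6925 0.292  0.    ]
chalk_white top 0.64 px 320 149 w [ 0.725  -0.1059  0.    ]
chalk_grey top 0.54 px 189 265 w [0.3737 0.3059 0.    ]
tape_measure top 0.67 px 306 262 w [ 0.3746 -0.0443  0.    ]
shears top 0.68 px 119 256 w [0.4045 0.5182 0.    ]
scene [[0.742, 0.462, -0.486, 1.03], [0.67, -0.4
[... 151 characters left out ...]
 [0.561 0.261 0.072]
card scene 0.73 px 240 196 w [0.4797 0.1117 0.002 ]
case scene 0.72 px 156 263 w [ 0.4982 -0.207   0.    ]
window scene 0.7 px 165 275 w [ 0.5659 -0.2232  0.033 ]
window scene 0.34 px 332 194 w [0.6959 0.2809 0.033 ]
knob_top scene 0.72 px 150 251 w [ 0.5012 -0.2137  0.057 ]
grey_cup scene 0.55 px 313 224 w [0.7078 0.1717 0.    ]
weight_a scene 0.94 px 284 264 w [0.7367 0.0085 0.    ]
weight_a scene 0.7 px 291 166 w [0.4999 0.3399 0.    ]
chalk_white scene 0.63 px 250 290 w [ 0.7237 -0.1041  0.    ]
chalk_grey scene 0.43 px 257 157 w [0.3804 0.301  0.    ]
tape_measure scene 0.54 px 178 206 w [ 0.3751 -0.0397  0.    ]
shears scene 0.62 px 295 131 w [0.3759 0.5266 0.    ]
```

View pics/top0.png

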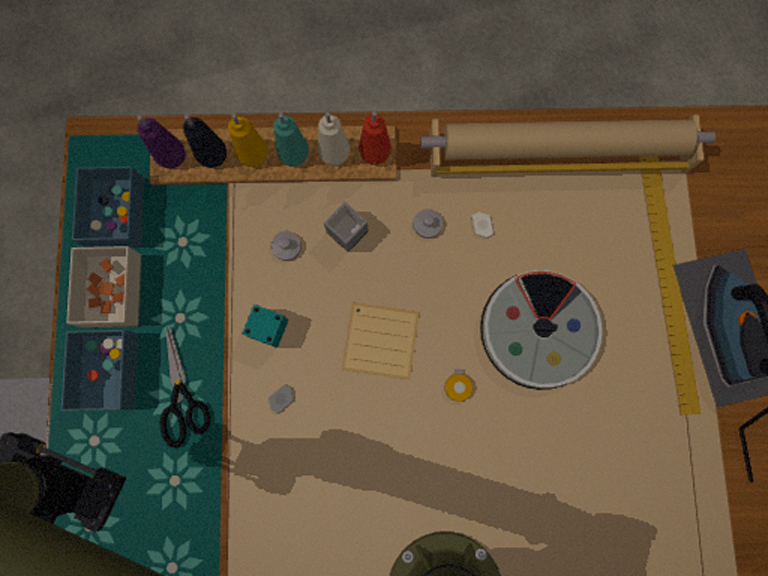

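View pics/scene0.png

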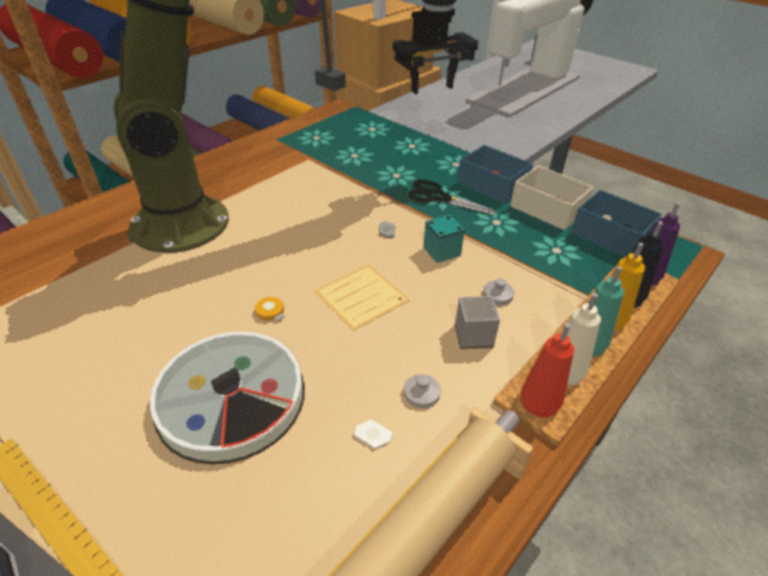

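Both views agree. The window is over the black sector, which faces about +x. The red button (top ≈342,209 px in the raw image) is 72° counter-clockwise of it. The teal cup is at top ≈(176,217) and the card at (254,227). Next I'll fit the poses.

```bash
cat > fit.py <<'E'
from h import *
from scipy.optimize import minimize
def sil(d,P):
    q=np.array([proj(d,p) for p in P],np.float32)
    m=np.zeros((384*4,512*4),np.uint8);cv2.fillConvexPoly(m,cv2.convexHull((q*4+2).astype(np.int32)),255)
    return cv2.resize(m,(512,384),interpolation=cv2.INTER_AREA)/255.
def box(x,y,a,w,l,z0,z1):
    c,s=np.cos(a),np.sin(a)
    return [(x+c*i*w/2-s*j*l/2,y+s*i*w/2+c*j*l/2,z) for i in(-1,1) for j in(-1,1) for z in(z0,z1)]
def fitm(views,gen,x0s,step):
    best=None
    for x0 in x0s:
        f=lambda x:sum(np.abs(sil(d,gen(x))-m).sum()/m.sum() for d,m in views)
        sx=[np.array(x0)]+[np.array(x0)+np.eye(len(x0))[i]*step[i] for i in range(len(x0))]
        r=minimize(f,x0,method="Nelder-Mead",options=dict(initial_simplex=sx,xatol=1e-4,fatol=1e-4))
        if best is None or r.fun<best.fun: best=r
    return best
def mask(l,c,k=0): return finder.trace(l,c)[k]["region"].astype(float)
E
python3 - <<'E'
from fit import *
D={c:shot(c) for c in("top","scene")}
for l,x0,w,z0,z1 in(("cup",(.515,.33),.062,0,.072),("card",(.48,.11),.14,0,.002)):
    for cs in(("top","scene"),("top",),("scene",)):
        r=fitm([(D[c],mask(l,c)) for c in cs],lambda x:box(*x,w,w,z0,z1),[(*x0,a) for a in(-.4,0,.4)],(.01,.01,.2))
        print(l,cs,r.x.round(4),round(r.fun,3))
th=np.linspace(0,2*np.pi,60)
for cs in(("top","scene"),("top",),("scene",)):
    r=fitm([(D[c],mask("case",c)) for c in cs],lambda x:[(x[0]+.118*np.cos(t),x[1]+.118*np.sin(t),z) for t in th for z in(0,.031)],[(.501,-.215)],(.01,.01))
    print("case",cs,r.x.round(4),round(r.fun,3))
for c in D:
    hsv=cv2.cvtColor(D[c]["frame"],cv2.COLOR_RGB2HSV).astype(int)
    for n,lo,hi in(("red",172,186),("blue",105,125),("yel",20,32),("grn",60,85)):
        yy,xx=np.mgrid[:384,:512];H=hsv[...,0]
        m=(((H>=lo)&(H<=hi))|((H+180>=lo)&(H+180<=hi)))&(hsv[...,1]>90)&(hsv[...,2]>50)
        cen=proj(D[c],(.501,-.215,.02)); m&=np.hypot(xx-cen[0],yy-cen[1])<(36 if c=="top" else 45)
        nn,lab,st,ce=cv2.connectedComponentsWithStats(m.astype(np.uint8))
        print(c,n,[(s[4],ray(D[c],*q,.011).round(4)) for s,q in zip(st[1:],ce[1:]) if s[4]>12])
d=shot("top","case1.png",(170,270,310,410),6)
E
```

```text
cup ('top', 'scene') [ 0.5142  0.3392 -0.3917] 0.138
cup ('top',) [ 0.5153  0.339  -0.3685] 0.049
cup ('scene',) [ 0.5104  0.3415 -0.3933] 0.041
card ('top', 'scene') [ 0.4829  0.1127 -0.1737] 0.079
card ('top',) [ 0.4842  0.1121 -0.1784] 0.031
card ('scene',) [ 0.481   0.1128 -0.1776] 0.034
case ('top', 'scene') [ 0.4996 -0.2147] 0.081
case ('top',) [ 0.4983 -0.2124] 0.039
case ('scene',) [ 0.4988 -0.2156] 0.041
top red [(np.int32(117), array([ 0.5526, -0.2309,  0.011 ])), (np.int32(61), array([ 0.5333, -0.1609,  0.011 ]))]
top blue [(np.int32(58), array([ 0.505 , -0.2838,  0.011 ]))]
top yel [(np.int32(65), array([ 0.4377, -0.2385,  0.011 ]))]
top grn [(np.int32(52), array([ 0.4594, -0.162 ,  0.011 ]))]
scene red [(np.int32(412), array([ 0.5516, -0.2102,  0.011 ]))]
scene blue [(np.int32(60), array([ 0.5052, -0.2824,  0.011 ]))]
scene yel [(np.int32(82), array([ 0.4386, -0.2376,  0.011 ]))]
scene grn []
```

View pics/case1.png

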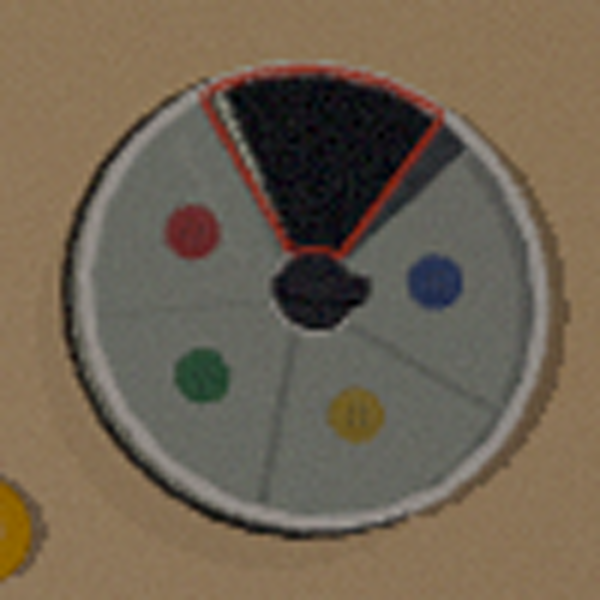

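```bash
cat > goal.py <<'E'
import sys,math
from h import *
def frame(b,t):
    b=np.radians(b);y=np.array([np.cos(b),np.sin(b),0]);z=np.array([0,0,-1.])
    return R.from_matrix(np.c_[np.cross(y,z),y,z])*R.from_rotvec([0,np.radians(t),0])
# goal x y z(m of point) ahead(mm point ahead of TCP) back(mm) jawbearing tilt
x,y,z,ahead,back,b,t=map(float,sys.argv[1:8])
s=ctrl.get_state();p0=np.array(s["position"]);r0=R.from_rotvec(s["tool_rot"]);r1=frame(b,t)
p1=np.array([x,y,z])-r1.as_matrix()[:,2]*(ahead+back)/1000
w=(r0.inv()*r1).as_rotvec();dp=p1-p0
n=max(1,math.ceil(np.abs(np.degrees(w)).max()/8.3),math.ceil(np.linalg.norm(dp)/.045))
if len(sys.argv)>8:n=int(sys.argv[8])
M=sum((r0*R.from_rotvec(w/n*k)).as_matrix() for k in range(n))
d=np.linalg.solve(M,dp)*100
print("t",round(s["time"],2),"p",p0.round(4),"->",p1.round(4),"N",n,"row",[round(float(v),2) for v in [*d,*np.degrees(w/n)]],"grip",round(s["grip_width"]*8.7,2),"f",np.round(s["ft_force"],1),"q",np.round(s["joint_positions"],2))
E
python3 goal.py .513 .340 .036 8 110 68 45
python3 - <<'E'
from h import *
d=imaging.get_image("top")
c=np.array([.499,-.214])
for u,v in((210,95),(438,115),(290,248),(342,250)):
    p=ray(d,310+u/6-.5,170+v/6-.5,.033)[:2]-c;print(p.round(4),np.degrees(np.arctan2(p[1],p[0])).round(1),np.hypot(*p).round(3))
E
```

```text
t 2.05 p [0.2608 0.5954 0.2446] -> [0.5904 0.3087 0.1194] N 11 row [-4.04, -1.23, -0.26, 0.06, 4.09, -0.14] grip 8.67 f [-0.7  1.2  0.7] q [-1.14  0.32 -0.07  1.45  0.02  1.37 -0.06]
[0.1015 0.045 ] 23.9 0.111
[ 0.0886 -0.0705] -38.5 0.113
[0.0224 0.0094] 22.7 0.024
[ 0.0208 -0.0168] -38.9 0.027
```

```bash
python3 -m jog '[[[-4.04,-1.23,-0.26,0.06,4.09,-0.14,8.7],[-4.04,-1.23,-0.26,0.06,4.09,-0.14,8.7],[-4.04,-1.23,-0.26,0.06,4.09,-0.14,8.7],[-4.04,-1.23,-0.26,0.06,4.09,-0.14,8.7],[-4.04,-1.23,-0.26,0.06,4.09,-0.14,8.7],[-4.04,-1.23,-0.26,0.06,4.09,-0.14,8.7],[-4.04,-1.23,-0.26,0.06,4.09,-0.14,8.7],[-4.04,-1.23,-0.26,0.06,4.09,-0.14,8.7],[-4.04,-1.23,-0.26,0.06,4.09,-0.14,8.7],[-4.04,-1.23,-0.26,0.06,4.09,-0.14,8.7],[-4.04,-1.23,-0.26,0.06,4.09,-0.14,8.7],[0,0,0,0,0,0,8.7]]]' 40; python3 goal.py .513 .340 .036 8 0 68 45
```

```text
time: 3.3
position: [0.592, 0.2992, 0.1049]
tool_rot: [-0.47, -2.306, -0.172]
ft_force: [-1.7, -1.5, -2.5]
grip_width: 0.999
t 3.3 p [0.592  0.2992 0.1049] -> [0.5182 0.3379 0.0417] N 3 row [0.44, 0.28, 3.45, -0.11, -0.18, -0.39] grip 8.69 f [-1.7 -1.5 -2.5] q [-0.31  0.91  0.07  1.03 -0.51  1.86  0.94]
```

```bash
sed -i 's/w\/n\*k)/w\/n*(k+.5))/' goal.py; python3 -m jog '[[[1.3,0.85,0,-0.3,-0.5,-1.2,8.7],[0,0,3,0,0,0,8.7],[0,0,3,0,0,0,8.7],[0,0,3,0,0,0,8.7],[0,0,0,0,0,0,8.7]]]' 40; python3 goal.py .513 .340 .036 8 0 68 45
python3 - <<'E'
from h import *
shot("scene","s2.png",(80,230,200,400),4)
E
```

```text
time: 3.8
position: [0.5223, 0.3487, 0.0669]
tool_rot: [-0.421, -2.334, -0.202]
ft_force: [-1.0, 0.1, 0.5]
grip_width: 1.005
t 3.8 p [0.5223 0.3487 0.0669] -> [0.5182 0.3379 0.0417] N 1 row [-1.78, -1.18, 1.77, 0.14, 0.34, 1.61] grip 8.74 f [-1.   0.1  0.5] q [-0.38  0.83  0.03  1.26 -0.52  1.67  0.97]
```

View pics/s2.png

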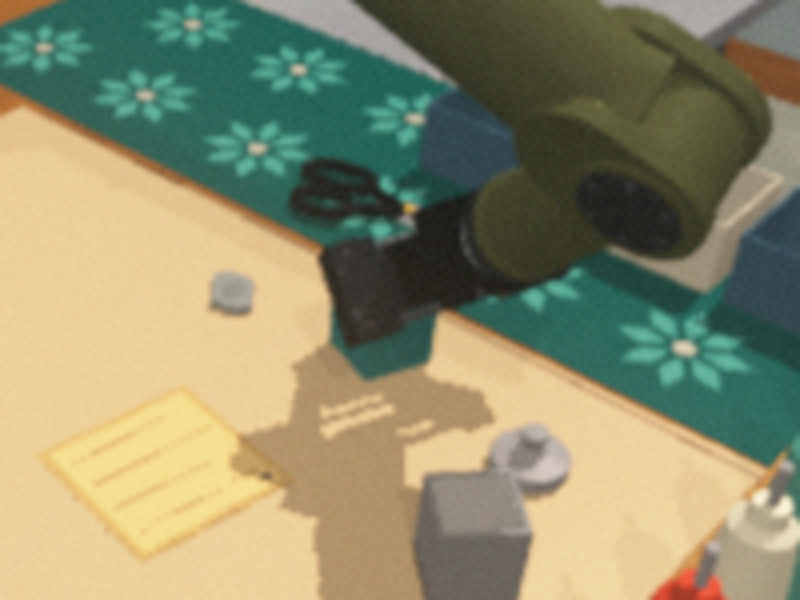

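The gripper is above the cup, tilted. The fingers straddle it but are still about 3 cm high. I'll let it settle and correct.

```bash
python3 goal.py .513 .340 .036 8 0 68 45;  python3 -m jog '[[[0,0,0,0,0,0,8.7],[0,0,0,0,0,0,8.7]]]' 40;python3 goal.py .513 .340 .036 8 40 68 45
```

```text
t 3.85 p [0.5249 0.3476 0.068 ] -> [0.5182 0.3379 0.0417] N 1 row [-1.66, -1.18, 2.04, 0.25, 0.51, 1.56] grip 8.74 f [ 0.3  0.4 -0.5] q [-0.38  0.83  0.04  1.26 -0.52  1.67  0.97]
time: 4.05
position: [0.529, 0.3443, 0.0672]
tool_rot: [-0.431, -2.339, -0.205]
ft_force: [1.2, 0.1, -0.2]
grip_width: 0.999
t 4.05 p [0.529  0.3443 0.0672] -> [0.5445 0.3273 0.0699] N 1 row [-1.26, -1.01, -1.65, 0.45, 0.73, 1.29] grip 8.69 f [ 1.2  0.1 -0.2] q [-0.38  0.83  0.04  1.25 -0.52  1.67  0.97]
```

```bash
python3 -m jog '[[[-0.6,-0.5,-0.8,0.2,0.35,0.65,8.7],[-0.6,-0.5,-0.8,0.2,0.35,0.65,8.7],[0,0,0,0,0,0,8.7],[0,0,0,0,0,0,8.7],[0,0,0,0,0,0,8.7]]]' 40;python3 goal.py .513 .340 .036 8 0 68 45
```

```text
time: 4.55
position: [0.5417, 0.3274, 0.0672]
tool_rot: [-0.452, -2.316, -0.185]
ft_force: [-0.6, -0.1, 0.3]
grip_width: 0.998
t 4.55 p [0.5417 0.3274 0.0672] -> [0.5182 0.3379 0.0417] N 1 row [-0.0, 0.09, 3.62, -0.09, -0.23, -0.13] grip 8.68 f [-0.6 -0.1  0.3] q [-0.36  0.86  0.05  1.21 -0.52  1.72  0.97]
```

```bash
python3 -m jog '[[[0,0.05,1.8,0,0,0,8.7],[0,0.05,1.8,0,0,0,8.7],[0,0,0,0,0,0,8.7],[0,0,0,0,0,0,8.7],[0,0,0,0,0,0,5.5],[0,0,0,0,0,0,5.5],[0,0,0,0,0,0,5.5],[0,0,0,0,0,0,5.5],[0,0,0,0,0,0,5.5],[0,0,0,0,0,0,5.5]]]' 40;python3 goal.py .513 .340 .036 8 0 68 45
python3 - <<'E'
from h import *
shot("scene","s3.png",(80,230,200,400),3)
E
```

```text
time: 5.55
position: [0.5189, 0.3376, 0.0423]
tool_rot: [-0.452, -2.317, -0.185]
ft_force: [2.6, -1.1, 1.2]
grip_width: 0.711
t 5.55 p [0.5189 0.3376 0.0423] -> [0.5182 0.3379 0.0417] N 1 row [0.0, 0.0, 0.09, -0.08, -0.16, -0.13] grip 6.18 f [ 2.6 -1.1  1.2] q [-0.38  0.85  0.04  1.28 -0.52  1.65  0.98]
```

View pics/s3.png

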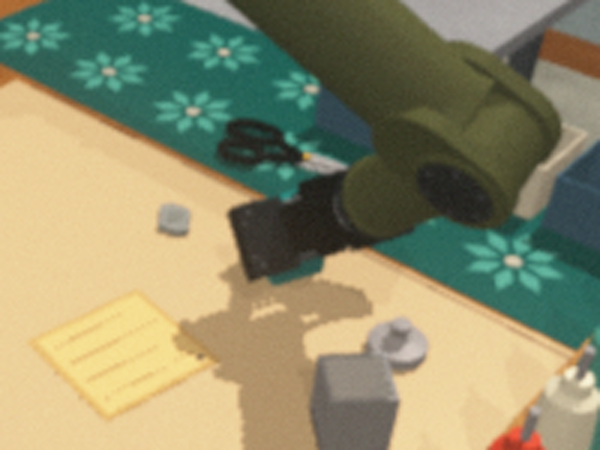

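The cup is gripped (6.2 cm opening). Now lift and carry it.

```bash
python3 -m jog '[[[1,0,-1,0,0,0,5.5],[2.8,0,-2.8,0,0,0,5.5],[2.8,0,-2.8,0,0,0,5.5],[2.8,0,-2.8,0,0,0,5.5],[0,0,0,0,0,0,5.5],[0,0,0,0,0,0,5.5]]]' 45;python3 goal.py .482 .112 .14 8 0 13 0
```

```text
time: 6.2
position: [0.5195, 0.338, 0.1762]
tool_rot: [-0.452, -2.32, -0.186]
ft_force: [0.0, 0.3, -2.2]
grip_width: 0.709
t 6.2 p [0.5195 0.338  0.1762] -> [0.482 0.112 0.148] N 7 row [-2.3, -2.53, -0.32, -3.09, -5.92, 7.43] grip 6.17 f [ 0.   0.3 -2.2] q [-0.38  0.71  0.04  1.22 -0.53  1.82  0.88]
```

```bash
python3 -m jog '[[[-2.3,-2.53,-0.32,-3.09,-5.92,7.43,5.5],[-2.3,-2.53,-0.32,-3.09,-5.92,7.43,5.5],[-2.3,-2.53,-0.32,-3.09,-5.92,7.43,5.5],[-2.3,-2.53,-0.32,-3.09,-5.92,7.43,5.5],[-2.3,-2.53,-0.32,-3.09,-5.92,7.43,5.5],[-2.3,-2.53,-0.32,-3.09,-5.92,7.43,5.5],[-2.3,-2.53,-0.32,-3.09,-5.92,7.43,5.5],[0,0,0,0,0,0,5.5],[0,0,0,0,0,0,5.5],[0,0,0,0,0,0,5.5]]]' 45;python3 goal.py .482 .112 .10 8 0 13 -45 7
```

```text
time: 7.2
position: [0.507, 0.1099, 0.1305]
tool_rot: [-1.728, -2.484, -0.028]
ft_force: [-0.2, -0.2, -2.3]
grip_width: 0.709
t 7.2 p [0.507  0.1099 0.1305] -> [0.4807 0.1175 0.1057] N 7 row [0.33, -0.31, 0.28, -0.03, -7.25, 1.19] grip 6.17 f [-0.2 -0.2 -2.3] q [-0.5   0.18  0.33  1.87 -0.17  1.17  0.25]
```

```bash
python3 -m jog '[[[0.33,-0.31,0.28,0,-7.25,1.2,5.5],[0.33,-0.31,0.28,0,-7.25,1.2,5.5],[0.33,-0.31,0.28,0,-7.25,1.2,5.5],[0.33,-0.31,0.28,0,-7.25,1.2,5.5],[0.33,-0.31,0.28,0,-7.25,1.2,5.5],[0.33,-0.31,0.28,0,-7.25,1.2,5.5],[0.33,-0.31,0.28,0,-7.25,1.2,5.5],[0,0,0,0,0,0,5.5],[0,0,0,0,0,0,5.5],[0,0,0,0,0,0,5.5]]]' 45;python3 goal.py .482 .112 .035 8 0 13 -45
python3 - <<'E'
from h import *
shot("scene","s4.png",(80,260,130,370),3)
E
```

```text
time: 8.2
position: [0.4817, 0.1172, 0.1084]
tool_rot: [1.535, 1.917, -0.635]
ft_force: [-0.2, -1.0, -2.7]
grip_width: 0.715
t 8.2 p [0.4817 0.1172 0.1084] -> [0.4807 0.1175 0.0407] N 2 row [2.41, -0.04, 2.38, -0.15, -0.04, -0.12] grip 6.22 f [-0.2 -1.  -2.7] q [-0.96  0.37  0.25  1.92  0.61  1.33 -0.78]
```

View pics/s4.png

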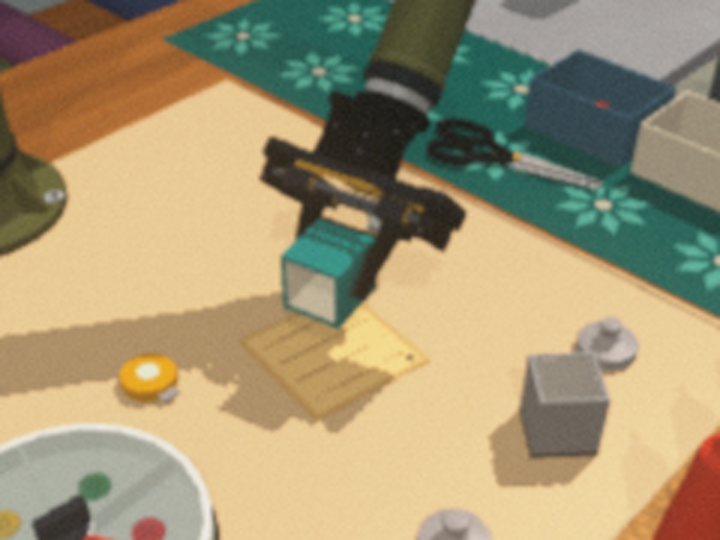

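```bash
python3 -m jog '[[[1.4,0,1.4,0,0,0,5.5],[1.4,0,1.4,0,0,0,5.5],[1.4,0,1.4,0,0,0,5.5],[0.35,0,0.35,0,0,0,5.5],[0.3,0,0.3,0,0,0,5.5],[0,0,0,0,0,0,5.5],[0,0,0,0,0,0,5.5],[0,0,0,0,0,0,5.5]]]' 45;python3 goal.py .482 .112 .035 8 0 13 -45
```

```text
time: 9.05
position: [0.481, 0.1183, 0.0399]
tool_rot: [1.532, 1.917, -0.635]
ft_force: [-0.7, -0.0, -2.1]
grip_width: 0.711
t 9.05 p [0.481  0.1183 0.0399] -> [0.4807 0.1175 0.0407] N 1 row [-0.1, -0.05, -0.01, -0.19, -0.01, -0.17] grip 6.19 f [-0.7 -0.  -2.1] q [-0.95  0.48  0.24  1.94  0.6   1.22 -0.85]
```

```bash
python3 -m jog '[[[0.08,0,0.08,0,0,0,5.5],[0,0,0,0,0,0,5.5],[0,0,0,0,0,0,8.7],[0,0,0,0,0,0,8.7],[0,0,0,0,0,0,8.7],[0,0,0,0,0,0,8.7],[0,0,-1.5,0,0,0,8.7],[0,0,-1.5,0,0,0,8.7],[0,0,-1.5,0,0,0,8.7],[0,0,0,0,0,0,8.7],[0,0,0,0,0,0,8.7],[0,0,0,0,0,0,8.7]]]' 45;python3 goal.py .482 .112 .033 8 45 13 45 13
```

```text
time: 10.25
position: [0.4734, 0.1486, 0.0697]
tool_rot: [1.531, 1.917, -0.637]
ft_force: [-0.1, -0.2, -1.1]
grip_width: 1.002
t 10.25 p [0.4734 0.1486 0.0697] -> [0.4904 0.0755 0.0705] N 13 row [-0.64, 0.0, -0.01, -0.01, 6.93, -0.02] grip 8.72 f [-0.1 -0.2 -1.1] q [-0.98  0.45  0.22  1.9   0.58  1.31 -0.84]
```

```bash
python3 -m jog '[[[-0.64,0,0,0,6.93,0,8.7],[-0.64,0,0,0,6.93,0,8.7],[-0.64,0,0,0,6.93,0,8.7],[-0.64,0,0,0,6.93,0,8.7],[-0.64,0,0,0,6.93,0,8.7],[-0.64,0,0,0,6.93,0,8.7],[-0.64,0,0,0,6.93,0,8.7]]]' 45; python3 -m jog '[[[-0.64,0,0,0,6.93,0,8.7],[-0.64,0,0,0,6.93,0,8.7],[-0.64,0,0,0,6.93,0,8.7],[-0.64,0,0,0,6.93,0,8.7],[-0.64,0,0,0,6.93,0,8.7],[-0.64,0,0,0,6.93,0,8.7],[0,0,0,0,0,0,8.7],[0,0,0,0,0,0,8.7],[0,0,0,0,0,0,8.7]]]' 45;python3 goal.py .482 .112 .033 8 45 13 45;python3 - <<'E'
from h import *
shot("scene","s5.png",(80,260,130,370),3)
E
```

```text
time: 10.95
position: [0.4826, 0.1096, 0.0883]
tool_rot: [-1.93, -2.414, -0.064]
ft_force: [-0.2, -0.0, -0.9]
grip_width: 1.003
time: 11.85
position: [0.49, 0.0773, 0.0751]
tool_rot: [-1.53, -1.918, -0.633]
ft_force: [0.4, 0.1, 0.9]
grip_width: 0.996
t 11.85 p [0.49   0.0773 0.0751] -> [0.4904 0.0755 0.0705] N 1 row [-0.46, -0.0, 0.2, 0.08, -0.01, -0.12] grip 8.67 f [0.4 0.1 0.9] q [-0.05  0.45  0.34  1.91 -0.82  1.39  0.93]
```

View pics/s5.png

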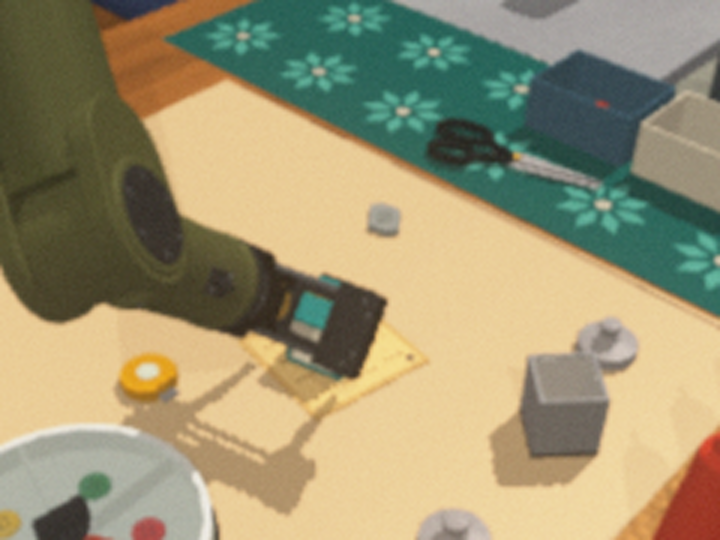

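The jaws straddle the cup on its side. I'll advance, grip and lift.

```bash
python3 -m jog '[[[-0.4,0,1.5,0,0,0,8.7],[0,0,1.6,0,0,0,8.7],[0,0,1.5,0,0,0,8.7],[0,0,0,0,0,0,8.7],[0,0,0,0,0,0,5.5],[0,0,0,0,0,0,5.5],[0,0,0,0,0,0,5.5],[0,0,0,0,0,0,5.5],[0,0,0,0,0,0,5.5]]]' 45;python3 goal.py .482 .112 .033 8 0 13 45
python3 -m jog '[[[1.4,0,-1.4,0,0,0,5.5],[2.3,0,-2.3,0,0,0,5.5],[2.3,0,-2.3,0,0,0,5.5],[0,0,0,0,0,0,5.5],[0,0,0,0,0,0,5.5]]]' 45; python3 goal.py .482 .112 .12 8 0 13 -45 13
```

```text
time: 12.8
position: [0.4839, 0.1046, 0.0392]
tool_rot: [-1.532, -1.916, -0.634]
ft_force: [-0.1, -1.3, 0.6]
grip_width: 0.708
t 12.8 p [0.4839 0.1046 0.0392] -> [0.4833 0.1065 0.0387] N 1 row [0.1, -0.02, 0.19, 0.17, -0.02, -0.25] grip 6.16 f [-0.1 -1.3  0.6] q [-0.07  0.49  0.31  1.95 -0.87  1.31  0.95]
time: 13.3
position: [0.4838, 0.1046, 0.1238]
tool_rot: [-1.532, -1.917, -0.634]
ft_force: [-0.0, -1.2, -2.6]
grip_width: 0.711
t 13.3 p [0.4838 0.1046 0.1238] -> [0.4807 0.1175 0.1257] N 13 row [0.11, -0.0, -0.02, -0.0, -6.92, -0.02] grip 6.19 f [-0.  -1.2 -2.6] q [-0.09  0.35  0.34  1.92 -0.81  1.41  0.82]
```

```bash
python3 -m jog '[[[0.11,0,0,0,-6.92,0,5.5],[0.11,0,0,0,-6.92,0,5.5],[0.11,0,0,0,-6.92,0,5.5],[0.11,0,0,0,-6.92,0,5.5],[0.11,0,0,0,-6.92,0,5.5],[0.11,0,0,0,-6.92,0,5.5],[0.11,0,0,0,-6.92,0,5.5]]]' 45; python3 -m jog '[[[0.11,0,0,0,-6.92,0,5.5],[0.11,0,0,0,-6.92,0,5.5],[0.11,0,0,0,-6.92,0,5.5],[0.11,0,0,0,-6.92,0,5.5],[0.11,0,0,0,-6.92,0,5.5],[0.11,0,0,0,-6.92,0,5.5],[0,0,0,0,0,0,5.5],[0,0,0,0,0,0,5.5],[0,0,0,0,0,0,5.5]]]' 45;python3 goal.py .482 .112 .040 8 0 13 -45;python3 - <<'E'
from h import *
shot("scene","s6.png",(80,260,130,370),3)
E
```

```text
time: 14.0
position: [0.4812, 0.1114, 0.1259]
tool_rot: [1.93, 2.417, -0.066]
ft_force: [-0.9, -0.1, -2.9]
grip_width: 0.713
time: 14.9
position: [0.481, 0.1161, 0.1248]
tool_rot: [1.536, 1.919, -0.635]
ft_force: [-0.1, 0.1, -1.8]
grip_width: 0.706
t 14.9 p [0.481  0.1161 0.1248] -> [0.4807 0.1175 0.0457] N 2 row [2.84, 0.0, 2.75, -0.17, -0.09, -0.11] grip 6.14 f [-0.1  0.1 -1.8] q [-0.86  0.34  0.14  1.91  0.63  1.38 -0.78]
```

View pics/s6.png

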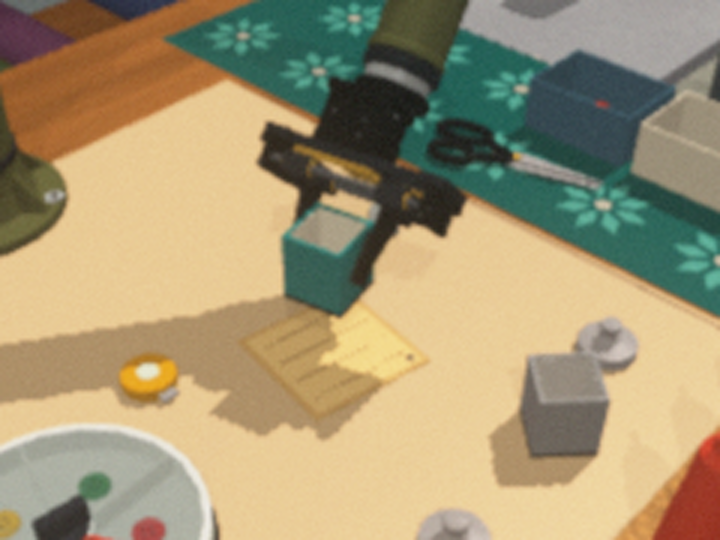

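The cup is now mouth-up. I'll lower it to contact with the card.

```bash
python3 -m jog '[[[1.5,0,1.5,0,0,0,5.5],[1.6,0,1.6,0,0,0,5.5],[1.5,0,1.5,0,0,0,5.5],[0.5,0,0.5,0,0,0,5.5],[0.35,0,0.35,0,0,0,5.5],[0,0,0,0,0,0,5.5],[0,0,0,0,0,0,5.5],[0,0,0,0,0,0,5.5]]]' 45;python3 goal.py .482 .112 .040 8 0 13 -45; python3 -m jog '[[[0.12,0,0.12,0,0,0,5.5],[0,0,0,0,0,0,5.5],[0,0,0,0,0,0,5.5]]]' 45
```

```text
time: 15.75
position: [0.4812, 0.118, 0.0484]
tool_rot: [1.533, 1.919, -0.633]
ft_force: [-0.2, -0.4, -2.3]
grip_width: 0.709
t 15.75 p [0.4812 0.118  0.0484] -> [0.4807 0.1175 0.0457] N 1 row [0.17, -0.05, 0.22, -0.18, -0.14, -0.17] grip 6.17 f [-0.2 -0.4 -2.3] q [-0.86  0.46  0.13  1.94  0.64  1.26 -0.87]
time: 16.05
position: [0.4809, 0.1179, 0.0461]
tool_rot: [1.532, 1.919, -0.634]
ft_force: [0.9, -0.6, -1.3]
grip_width: 0.71
```

```bash
python3 -m jog '[[[0.12,0,0.12,0,0,0,5.5],[0,0,0,0,0,0,5.5],[0,0,0,0,0,0,5.5]]]' 45;python3 -m jog '[[[0.07,0,0.07,0,0,0,5.5],[0,0,0,0,0,0,5.5],[0,0,0,0,0,0,5.5]]]' 45
```

```text
time: 16.35
position: [0.4808, 0.118, 0.046]
tool_rot: [1.531, 1.917, -0.636]
ft_force: [-3.9, 2.5, 9.7]
grip_width: 0.71
time: 16.65
position: [0.4808, 0.1181, 0.0459]
tool_rot: [1.531, 1.916, -0.636]
ft_force: [-6.6, 2.7, 15.0]
grip_width: 0.711
```

```bash
python3 -m jog '[[[-0.07,0,-0.07,0,0,0,8.7],[0,0,0,0,0,0,8.7],[0,0,0,0,0,0,8.7],[0,0,0,0,0,0,8.7],[0,0,-2,0,0,0,8.7],[0,0,-4,0,0,0,8.7],[0,0,-4,0,0,0,8.7],[0,0,-2,0,0,0,8.7],[0,0,0,0,0,0,8.7],[0,0,0,0,0,0,8.7]]]' 45;python3 goal.py .499 -.214 .14 0 0 -7.5 0 11
python3 - <<'E'
from h import *
shot("scene","s7.png",(80,260,130,370),2)
d=shot("top"); spot(d,"cup","top",.002)
E
```

```text
time: 17.65
position: [0.462, 0.1995, 0.1286]
tool_rot: [1.532, 1.919, -0.636]
ft_force: [-0.8, -0.9, -0.7]
grip_width: 0.996
t 17.65 p [0.462  0.1995 0.1286] -> [ 0.499 -0.214  0.14 ] N 11 row [-3.63, 0.17, 1.39, 0.71, 4.05, 1.75] grip 8.67 f [-0.8 -0.9 -0.7] q [-0.94  0.41  0.09  1.8   0.58  1.48 -0.85]
cup top 0.79 px 252 228 w [0.4793 0.1165 0.002 ]
```

View pics/s7.png

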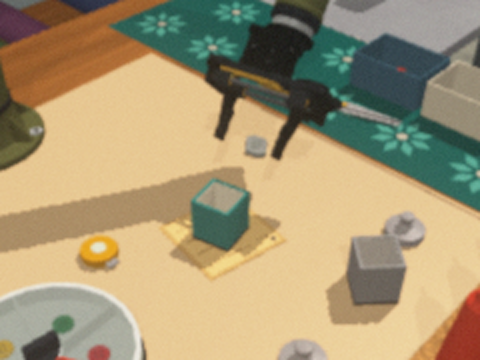

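The cup stands upright on the card. I'll go high over it to the knob.

```bash
python3 -m jog '[[[-3,0,-3,0,0,0,8.7],[-3,0,-3,0,0,0,8.7],[0,0,0,0,0,0,8.7],[0,0,0,0,0,0,8.7]]]' 45;python3 goal.py .499 -.214 .2 0 0 -7.5 0 12
```

```text
time: 18.2
position: [0.4625, 0.1995, 0.214]
tool_rot: [1.534, 1.918, -0.635]
ft_force: [0.4, -0.3, -1.1]
grip_width: 1.001
t 18.2 p [0.4625 0.1995 0.214 ] -> [ 0.499 -0.214  0.2  ] N 12 row [-3.25, 0.14, 1.47, 0.65, 3.7, 1.59] grip 8.71 f [ 0.4 -0.3 -1.1] q [-0.94  0.31  0.09  1.74  0.58  1.61 -0.76]
```

```bash
python3 -m jog '[[[-3.25,0.14,1.47,0.65,3.7,1.6,5],[-3.25,0.14,1.47,0.65,3.7,1.6,5],[-3.25,0.14,1.47,0.65,3.7,1.6,5],[-3.25,0.14,1.47,0.65,3.7,1.6,5],[-3.25,0.14,1.47,0.65,3.7,1.6,5],[-3.25,0.14,1.47,0.65,3.7,1.6,5],[-3.25,0.14,1.47,0.65,3.7,1.6,5],[-3.25,0.14,1.47,0.65,3.7,1.6,5],[-3.25,0.14,1.47,0.65,3.7,1.6,5],[-3.25,0.14,1.47,0.65,3.7,1.6,5],[-3.25,0.14,1.47,0.65,3.7,1.6,5],[-3.25,0.14,1.47,0.65,3.7,1.6,5]]]' 20; python3 -m jog '[[[0,0,0,0,0,0,5],[0,0,0,0,0,0,5],[0,0,0,0,0,0,5]]]'; python3 goal.py .499 -.214 .060 0 30 -7.5 0
```

```text
time: 19.4
position: [0.5036, -0.2147, 0.2127]
tool_rot: [-2.362, -2.069, -0.001]
ft_force: [-0.1, 0.6, 0.7]
grip_width: 0.576
time: 19.7
position: [0.5043, -0.2118, 0.2131]
tool_rot: [-2.359, -2.073, 0.002]
ft_force: [0.5, -0.0, 0.6]
grip_width: 0.574
t 19.7 p [ 0.5043 -0.2118  0.2131] -> [ 0.499 -0.214  0.09 ] N 3 row [-0.09, -0.16, 4.1, -0.03, 0.01, 0.04] grip 4.99 f [ 0.5 -0.   0.6] q [-0.25  0.13  0.66  1.77 -0.08  1.27  0.3 ]
```

```bash
python3 -m jog '[[[-0.1,-0.25,4,0,0,0,5],[-0.1,-0.25,4,0,0,0,5],[-0.07,0,3.5,0,0,0,5],[0,0,2.5,0,0,0,5],[0,0,1,0,0,0,5],[0,0,0,0,0,0,5],[0,0,0,0,0,0,5],[0,0,0,0,0,0,5]]]' 20; python3 goal.py .499 -.214 .060 0 0 -7.5 0
```

```text
time: 20.5
position: [0.5008, -0.2154, 0.0661]
tool_rot: [2.358, 2.071, 0.003]
ft_force: [0.5, -0.5, 0.8]
grip_width: 0.574
t 20.5 p [ 0.5008 -0.2154  0.0661] -> [ 0.499 -0.214  0.06 ] N 1 row [0.11, -0.2, 0.61, 0.21, 0.05, 0.09] grip 4.99 f [ 0.5 -0.5  0.8] q [-0.2   0.3   0.63  1.93 -0.21  0.98  0.4 ]
```

```bash
python3 -m jog '[[[0.1,-0.2,0.6,0,0,0,5],[0,0,0,0,0,0,5],[0,0,0,0,0,0,5],[0,0,0,0,0,0,1],[0,0,0,0,0,0,1],[0,0,0,0,0,0,1],[0,0,0,0,0,0,1],[0,0,0,0,0,0,1],[0,0,0,0,0,0,1]]]' 15; python3 goal.py .499 -.214 .060 0 0 57.5 0
```

```text
time: 21.4
position: [0.4987, -0.2143, 0.0587]
tool_rot: [2.358, 2.07, 0.002]
ft_force: [3.3, -1.4, -1.8]
grip_width: 0.159
t 21.4 p [ 0.4987 -0.2143  0.0587] -> [ 0.499 -0.214  0.06 ] N 8 row [0.0, 0.01, -0.02, 0.01, 0.02, -8.12] grip 1.39 f [ 3.3 -1.4 -1.8] q [-0.2   0.3   0.63  1.94 -0.22  0.96  0.41]
```

Gripped the knob (13.9 mm, small lateral force). Now turn it +65°.

```bash
python3 -m jog '[[[0,0,0,0,0,-4,1],[0,0,0,0,0,-8,1],[0,0,0,0,0,-8,1],[0,0,0,0,0,-8,1],[0,0,0,0,0,-8,1],[0,0,0,0,0,-8,1],[0,0,0,0,0,-8,1],[0,0,0,0,0,-8,1],[0,0,0,0,0,-5,1],[0,0,0,0,0,0,1],[0,0,0,0,0,0,1],[0,0,0,0,0,0,1]]]' 15; python3 goal.py .499 -.214 .060 0 0 57.5 0
```

```text
time: 22.6
position: [0.4986, -0.2143, 0.0586]
tool_rot: [0.879, 3.013, -0.001]
ft_force: [4.0, -1.8, -3.9]
grip_width: 0.162
t 22.6 p [ 0.4986 -0.2143  0.0586] -> [ 0.499 -0.214  0.06 ] N 1 row [-0.02, 0.05, -0.14, -0.0, 0.18, -0.04] grip 1.41 f [ 4.  -1.8 -3.9] q [-0.04  0.28  0.45  1.94 -0.15  0.95  1.48]
```

```bash
python3 -m jog '[[[0,0,0,0,0,0,4.2],[0,0,0,0,0,0,4.2],[0,0,0,0,0,0,4.2],[0,0,-3,0,0,0,4.2],[0,0,-4,0,0,0,4.2],[0,0,-5,0,0,0,4.2],[0,0,-5,0,0,0,4.2],[0,0,-4,0,0,0,4.2],[0,0,0,0,0,0,4.2],[0,0,0,0,0,0,4.2]]]' 15
python3 - <<'E'
from h import *
im=[]
for c in("top","scene"):
    d=shot(c); f=d["frame"]
    q=proj(d,(.51,-.2,.02)).astype(int);r=45 if c=="top" else 60
    im.append(cv2.resize(f[q[1]-r:q[1]+r,q[0]-r:q[0]+r,::-1],(400,400),interpolation=cv2.INTER_CUBIC))
    print(c,q,r)
    spot(d,"red_button",c,.011);spot(d,"window",c,.033);spot(d,"knob_top",c,.057)
    g=f.astype(int);u,v=proj(d,(.534,-.161,.011))
    yy,xx=np.mgrid[:384,:512];m=(np.hypot(xx-u,yy-v)<9)
    hsv=cv2.cvtColor(f,cv2.COLOR_RGB2HSV).astype(int)
    m2=m&((hsv[...,0]>170)|(hsv[...,0]<4))&(hsv[...,1]>100)
    print("red",m2.sum(),ray(d,xx[m2].mean(),yy[m2].mean(),.011).round(4))
cv2.imwrite("pics/c8.png",np.hstack(im))
E
```

```text
time: 23.6
position: [0.4975, -0.2141, 0.2692]
tool_rot: [0.878, 3.014, -0.0]
ft_force: [0.2, 0.1, 0.6]
grip_width: 0.482
top [355 215] 45
red_button top 0.49 px 342 211 w [ 0.5253 -0.1625  0.011 ]
window top 0.78 px 338 207 w [ 0.5336 -0.1444  0.033 ]
window top 0.43 px 252 226 w [0.4823 0.1148 0.033 ]
knob_top top 0.83 px 366 216 w [ 0.5029 -0.2228  0.057 ]
red 63 [ 0.5333 -0.1614  0.011 ]
scene [159 258] 60
red_button scene 0.69 px 294 132 w [0.3873 0.5023 0.011 ]
red_button scene 0.62 px 181 257 w [ 0.5358 -0.1565  0.011 ]
window scene 0.68 px 178 251 w [ 0.5332 -0.161   0.033 ]
window scene 0.24 px 332 196 w [0.6988 0.2734 0.033 ]
knob_top scene 0.57 px 150 252 w [ 0.5051 -0.2164  0.057 ]
red 74 [ 0.5336 -0.1608  0.011 ]
```

View pics/c8.png

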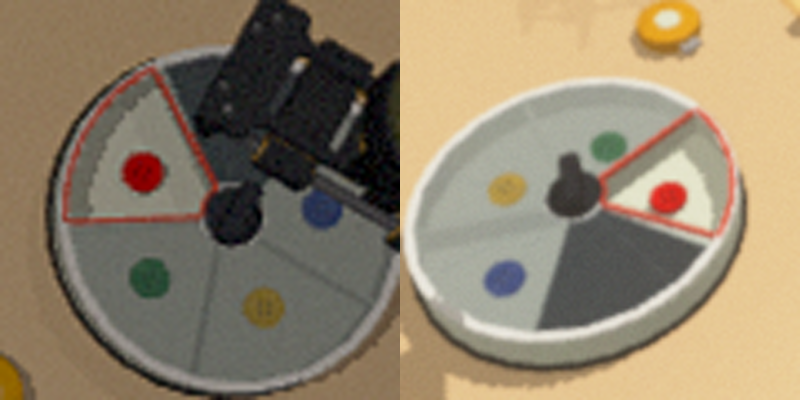

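The window is over the red button at (0.533, −0.161), confirmed in both views. Next I'll descend through it with the jaws radial.

```bash
python3 goal.py .5334 -.1612 .10 0 0 57 0 5
```

```text
t 24.0 p [ 0.4971 -0.2138  0.2676] -> [ 0.5334 -0.1612  0.1   ] N 5 row [-0.04, 1.28, 3.35, -0.01, -0.01, 0.11] grip 4.23 f [ 0.6 -1.2 -0.8] q [-0.09  0.08  0.47  1.7  -0.03  1.37  1.39]
```

```bash
python3 -m jog '[[[-0.04,1.28,3.35,0,0,0.1,4.1],[-0.04,1.28,3.35,0,0,0.1,4.1],[-0.04,1.28,3.35,0,0,0.1,4.1],[-0.04,1.28,3.35,0,0,0.1,4.1],[-0.04,1.28,3.35,0,0,0.1,4.1],[0,0,0,0,0,0,4.1],[0,0,0,0,0,0,4.1],[0,0,0,0,0,0,4.1],[0,0,0,0,0,0,4.1]]]' 15;  python3 goal.py .5334 -.1612 .028 0 0 57 0 5
```

```text
time: 24.9
position: [0.5347, -0.1625, 0.1031]
tool_rot: [0.892, 3.008, -0.001]
ft_force: [0.6, -0.4, 0.3]
grip_width: 0.469
t 24.9 p [ 0.5347 -0.1625  0.1031] -> [ 0.5334 -0.1612  0.028 ] N 5 row [0.04, 0.01, 1.5, 0.01, 0.05, -0.0] grip 4.08 f [ 0.6 -0.4  0.3] q [-0.12  0.25  0.42  1.86 -0.12  1.05  1.34]
```

```bash
python3 -m jog '[[[0.04,0,1.5,0,0,0,4.1],[0.04,0,1.5,0,0,0,4.1],[0.04,0,1.5,0,0,0,4.1],[0.04,0,1.5,0,0,0,4.1],[0,0,1,0,0,0,4.1],[0,0,0.3,0,0,0,4.1],[0,0,0,0,0,0,4.1],[0,0,0,0,0,0,4.1],[0,0,0,0,0,0,4.1]]]' 15;  python3 goal.py .5334 -.1612 .0275 0 0 57 0 1
```

```text
time: 25.8
position: [0.5329, -0.1606, 0.0282]
tool_rot: [0.89, 3.011, -0.001]
ft_force: [-0.0, 0.4, -0.2]
grip_width: 0.472
t 25.8 p [ 0.5329 -0.1606  0.0282] -> [ 0.5334 -0.1612  0.0275] N 1 row [-0.08, -0.02, 0.07, -0.01, 0.1, 0.05] grip 4.1 f [-0.   0.4 -0.2] q [-0.1   0.35  0.4   1.92 -0.17  0.91  1.38]
```

```bash
python3 -m jog '[[[0,0,0.06,0,0,0,4.1],[0,0,0,0,0,0,2],[0,0,0,0,0,0,2],[0,0,0,0,0,0,2],[0,0,0,0,0,0,2],[0,0,0,0,0,0,2],[0,0,0,0,0,0,2]]]' 12;  python3 goal.py .5334 -.1612 .0275 0 0 57 0 1; python3 -m jog '[[[0,0,-1.5,0,0,0,2],[0,0,-3,0,0,0,2],[0,0,-4,0,0,0,2],[0,0,-4,0,0,0,2],[0,0,-3,0,0,0,2],[0,0,0,0,0,0,2],[0,0,0,0,0,0,2]]]' 12; python3 goal.py .4815 .114 .17 0 0 58 0 7
```

```text
time: 26.5
position: [0.5325, -0.1604, 0.0274]
tool_rot: [0.891, 3.012, -0.001]
ft_force: [-0.9, 0.4, 0.2]
grip_width: 0.31
t 26.5 p [ 0.5325 -0.1604  0.0274] -> [ 0.5334 -0.1612  0.0275] N 1 row [-0.11, -0.02, -0.01, -0.02, 0.06, 0.05] grip 2.7 f [-0.9  0.4  0.2] q [-0.1   0.35  0.4   1.92 -0.17  0.91  1.38]
time: 27.2
position: [0.5327, -0.1604, 0.1837]
tool_rot: [0.89, 3.01, -0.0]
ft_force: [0.6, 0.1, -0.1]
grip_width: 0.311
t 27.2 p [ 0.5327 -0.1604  0.1837] -> [0.4815 0.114  0.17  ] N 7 row [2.72, 2.91, 0.19, 0.01, 0.02, -0.14] grip 2.71 f [ 0.6  0.1 -0.1] q [-0.14  0.16  0.43  1.78 -0.07  1.21  1.3 ]
```

```bash
python3 - <<'E'
from fit import *
D={c:shot(c) for c in("top","scene")}
for cs in(("top","scene"),("top",),("scene",)):
    r=fitm([(D[c],mask("cup",c)) for c in cs],lambda x:box(*x,.062,.062,.002,.074),[(.482,.114,a) for a in(-.2,.2)],(.01,.01,.2))
    print(cs,r.x.round(4),round(r.fun,3))
E
python3 -m jog '[[[2.72,2.91,0,0,0,0,2],[2.72,2.91,0,0,0,0,2],[2.72,2.91,0,0,0,0,2],[2.72,2.91,0,0,0,0,2],[2.72,2.91,0,0,0,0,2],[2.72,2.91,0,0,0,0,2],[2.72,2.91,0,0,0,0,2],[0,0,0,0,0,0,2],[0,0,0,0,0,0,2],[0,0,0,0,0,0,2],[0,0,0,0,0,0,2]]]' 12; python3 goal.py .4815 .114 .102 0 0 58 0
```

```text
('top', 'scene') [0.4777 0.1141 0.2783] 2.739
('top',) [ 0.482  0.124 -0.2  ] 2.696
('scene',) [0.478  0.1138 0.2615] 0.034
time: 28.6
position: [0.4837, 0.1126, 0.1819]
tool_rot: [0.895, 3.011, -0.002]
ft_force: [-0.6, 0.9, 0.5]
grip_width: 0.312
t 28.6 p [0.4837 0.1126 0.1819] -> [0.4815 0.114  0.102 ] N 2 row [0.13, 0.0, 3.99, -0.03, 0.03, -0.55] grip 2.72 f [-0.6  0.9  0.5] q [-0.46  0.03  0.18  1.91 -0.01  1.19  0.72]
```

```bash
python3 -m jog '[[[0.18,0.07,3.5,0,0,0,2],[0.15,0,3,0,0,0,2],[0,0,1,0,0,0,2],[0,0,0.5,0,0,0,2],[0,0,0,0,0,0,2],[0,0,0,0,0,0,2],[0,0,0,0,0,0,2]]]' 12; python3 goal.py .4805 .114 .100 0 0 58 0;python3 - <<'E'
from h import *
shot("scene","s9.png",(110,230,180,300),5)
E
```

```text
time: 29.3
position: [0.4821, 0.1167, 0.1034]
tool_rot: [0.89, 3.01, 0.001]
ft_force: [0.7, 0.2, -0.7]
grip_width: 0.313
t 29.3 p [0.4821 0.1167 0.1034] -> [0.4805 0.114  0.1   ] N 1 row [-0.01, -0.32, 0.34, 0.09, 0.14, -0.96] grip 2.72 f [ 0.7  0.2 -0.7] q [-0.46  0.11  0.18  2.   -0.02  1.03  0.72]
```

View pics/s9.png

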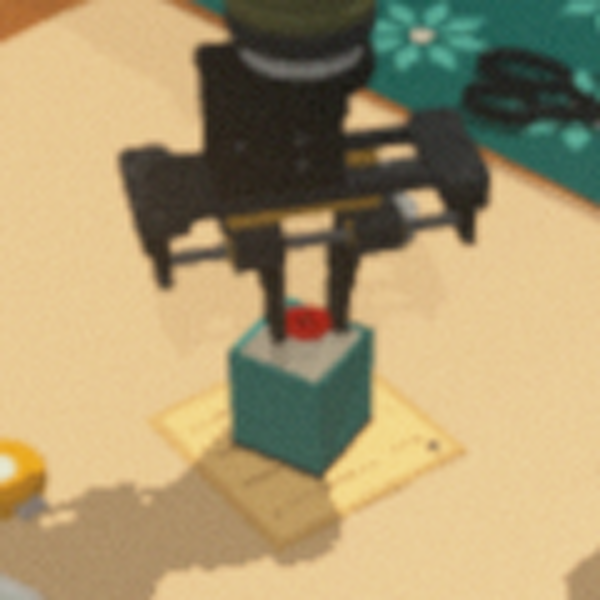

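The button is held over the mouth. I'll make a small correction and release.

```bash
python3 -m jog '[[[0,-0.3,0.2,0,0,0,2],[0,0,0,0,0,0,2],[0,0,0,0,0,0,2],[0,0,0,0,0,0,4.2],[0,0,0,0,0,0,4.2],[0,0,0,0,0,0,4.2],[0,0,0,0,0,0,4.2],[0,0,-3,0,0,0,4.2],[0,0,-5,0,0,0,4.2],[0,0,-3,0,0,0,4.2],[0,0,0,0,0,0,4.2],[0,0,0,0,0,0,4.2]]]' 12; python3 goal.py .4987 -.2143 .2 0 0 57.5 0;python3 - <<'E'
from h import *
shot("scene","s10.png",(110,230,180,300),4)
E
```

```text
time: 30.55
position: [0.4797, 0.1142, 0.2106]
tool_rot: [0.89, 3.011, 0.0]
ft_force: [0.3, 0.4, -0.6]
grip_width: 0.483
t 30.55 p [0.4797 0.1142 0.2106] -> [ 0.4987 -0.2143  0.2   ] N 8 row [-2.42, -3.33, 0.13, 0.01, 0.01, -0.06] grip 4.2 f [ 0.3  0.4 -0.6] q [-0.47  0.    0.18  1.88  0.    1.25  0.71]
```

View pics/s10.png

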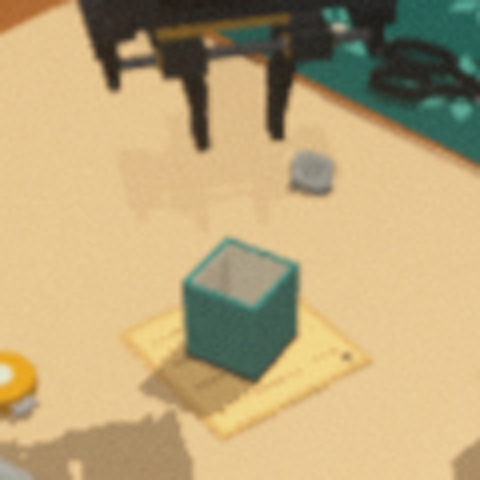

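```bash
python3 -m jog '[[[-2.42,-3.33,0,0,0,0,4.2],[-2.42,-3.33,0,0,0,0,4.2],[-2.42,-3.33,0,0,0,0,4.2],[-2.42,-3.33,0,0,0,0,4.2],[-2.42,-3.33,0,0,0,0,4.2],[-2.42,-3.33,0,0,0,0,4.2],[-2.42,-3.33,0,0,0,0,4.2],[-2.42,-3.33,0,0,0,0,4.2],[0,0,0,0,0,0,4.2],[0,0,0,0,0,0,4.2],[0,0,0,0,0,0,4.2],[0,0,0,0,0,0,4.2]]]' 15; python3 goal.py .4987 -.2143 .06 0 0 57.5 0;python3 - <<'E'
from h import *
for c in("top","scene"):
    d=shot(c);hsv=cv2.cvtColor(d["frame"],cv2.COLOR_RGB2HSV).astype(int)
    yy,xx=np.mgrid[:384,:512]
    for n,p in(("cup",(.48,.114,.03)),("compartment",(.5334,-.161,.011)),("fingers",(.4987,-.2143,.185))):
        u,v=proj(d,p);m=(np.hypot(xx-u,yy-v)<18)&((hsv[...,0]>170)|(hsv[...,0]<6))&(hsv[...,1]>130)&(hsv[...,2]>40)
        print(c,n,m.sum(),ray(d,xx[m].mean(),yy[m].mean(),.016 if n=="cup" else p[2]).round(4) if m.sum() else "")
    spot(d,"red_button",c,.016)
E
```

```text
time: 31.8
position: [0.497, -0.2129, 0.2097]
tool_rot: [-0.887, -3.013, 0.0]
ft_force: [0.1, 0.3, 0.6]
grip_width: 0.482
t 31.8 p [ 0.497  -0.2129  0.2097] -> [ 0.4987 -0.2143  0.06  ] N 4 row [-0.06, -0.01, 3.74, -0.0, -0.01, -0.07] grip 4.2 f [0.1 0.3 0.6] q [-0.12  0.11  0.52  1.79 -0.06  1.26  1.41]
top cup 63 [0.4792 0.1133 0.016 ]
top compartment 66 [ 0.5295 -0.1604  0.011 ]
top fingers 0 
red_button top 0.64 px 253 230 w [0.4723 0.1112 0.016 ]
red_button top 0.26 px 192 162 w [0.6892 0.297  0.016 ]
scene cup 0 
scene compartment 36 [ 0.5116 -0.1649  0.011 ]
scene fingers 0 
red_button scene 0.42 px 152 252 w [ 0.4749 -0.1995  0.016 ]
```

The button is in the cup, as a red blob at (0.479, 0.113) in the top view. Now re-grip the knob and shut the lid.

```bash
python3 -m jog '[[[-0.1,0,4,0,0,0,4.2],[-0.1,0,4,0,0,0,4.2],[0,0,4,0,0,0,4.2],[0,0,2,0,0,0,4.2],[0,0,1,0,0,0,4.2],[0,0,0,0,0,0,4.2],[0,0,0,0,0,0,4.2],[0,0,0,0,0,0,4.2]]]' 15; python3 goal.py .4987 -.2143 .06 0 0 57.5 0
```

```text
time: 32.8
position: [0.5, -0.2164, 0.062]
tool_rot: [0.89, 3.009, -0.001]
ft_force: [-0.5, -0.1, -0.9]
grip_width: 0.484
t 32.8 p [ 0.5    -0.2164  0.062 ] -> [ 0.4987 -0.2143  0.06  ] N 1 row [0.22, 0.11, 0.2, 0.04, 0.22, -0.45] grip 4.21 f [-0.5 -0.1 -0.9] q [-0.08  0.28  0.5   1.93 -0.16  0.96  1.49]
```

```bash
python3 -m jog '[[[0.2,0.1,0.2,0,0,0,4.2],[0,0,0,0,0,0,4.2],[0,0,0,0,0,0,4.2],[0,0,0,0,0,0,1],[0,0,0,0,0,0,1],[0,0,0,0,0,0,1],[0,0,0,0,0,0,1],[0,0,0,0,0,0,1]]]' 15; python3 -m jog '[[[0,0,0,0,0,4,1],[0,0,0,0,0,8,1],[0,0,0,0,0,8,1],[0,0,0,0,0,8,1],[0,0,0,0,0,8,1],[0,0,0,0,0,8,1],[0,0,0,0,0,8,1],[0,0,0,0,0,8,1],[0,0,0,0,0,8,1],[0,0,0,0,0,4,1],[0,0,0,0,0,0,1],[0,0,0,0,0,0,1]]]' 15;python3 goal.py .4987 -.2143 .06 0 0 -15 0
```

```text
time: 33.6
position: [0.4978, -0.2138, 0.0583]
tool_rot: [0.891, 3.012, -0.0]
ft_force: [0.5, 0.4, 1.2]
grip_width: 0.158
time: 34.8
position: [0.499, -0.2133, 0.0584]
tool_rot: [2.487, 1.916, 0.003]
ft_force: [6.7, 1.5, -5.1]
grip_width: 0.16
t 34.8 p [ 0.499  -0.2133  0.0584] -> [ 0.4987 -0.2143  0.06  ] N 1 row [-0.1, 0.0, -0.16, 0.18, 0.0, 0.21] grip 1.39 f [ 6.7  1.5 -5.1] q [-0.26  0.32  0.71  1.94 -0.25  0.97  0.31]
```

Release, retreat, and measure the window against the black sector.

```bash
python3 -m jog '[[[0,0,0,0,0,0,4.2],[0,0,0,0,0,0,4.2],[0,0,0,0,0,0,4.2],[0,0,-3,0,0,0,4.2],[0,0,-5,0,0,0,4.2],[0,0,-5,0,0,0,4.2],[0,0,-5,0,0,0,4.2],[-4,-4,0,0,0,0,4.2],[-4,-4,0,0,0,0,4.2],[-4,-4,0,0,0,0,4.2],[0,0,0,0,0,0,4.2],[0,0,0,0,0,0,4.2]]]' 15
python3 - <<'E'
from fit import *
c0=np.array([.499,-.214])
b=lambda p:np.degrees(np.arctan2(p[1]-c0[1],p[0]-c0[0])).round(1)
print(ctrl.get_state()["position"])
for c in("top","scene"):
    d=shot(c);hsv=cv2.cvtColor(d["frame"],cv2.COLOR_RGB2HSV).astype(int)
    def prof(r,z):
        out=[]
        for a in range(-80,120,4):
            t=np.radians(a);u,v=proj(d,(c0[0]+r*np.cos(t),c0[1]+r*np.sin(t),z)).round().astype(int)
            out.append((a,hsv[v,u]))
        return out
    P=prof(.08,.033)
    print(c,"coral",[a for a,h in P if (h[0]>170 or h[0]<8) and h[1]>130 and h[2]>70],"dark",[(a,int(h[2])) for a,h in prof(.08,.029) if h[2]<75])
    w=finder.spot_point("window",c)[0];p=ray(d,w["point"][1]*512,w["point"][0]*384,.033);print("window",round(w["conf"],2),p.round(4),b(p))
    for n,lo,hi,q in(("blue",105,125,(.505,-.283)),("yel",18,34,(.438,-.238)),("grn",60,90,(.4594,-.162)),("redcup",172,185,(.48,.114))):
        u,v=proj(d,(*q,.011));yy,xx=np.mgrid[:384,:512];H=hsv[...,0]
        m=(np.hypot(xx-u,yy-v)<9)&(((H>=lo)&(H<=hi))|((H+180>=lo)&(H+180<=hi)))&(hsv[...,1]>(80 if n!="grn" else 50))
        print(n,m.sum(),(ray(d,xx[m].mean(),yy[m].mean(),.011)[:2]).round(3) if m.sum()>5 else "")
    try:
        r=fitm([(d,mask("cup",c))],lambda x:box(*x,.062,.062,.002,.074),[(.48,.114,a) for a in(-.2,.2)],(.01,.01,.2));print("cup",r.x.round(4),round(r.fun,3))
    except Exception as e: print(e)
    spot(d,"red_button",c,.012)
    for l in("grey_cup","weight_a","chalk_white","chalk_grey","tape_measure","shears"): spot(d,l,c,0)
E
```

```text
time: 36.0
position: [0.3666, -0.2897, 0.2386]
tool_rot: [2.494, 1.91, 0.004]
ft_force: [0.9, 0.3, -0.8]
grip_width: 0.479
[ 0.36662662 -0.28967645  0.23861229]
top coral [-48] dark [(-48, 69), (-44, 14), (-40, 21), (-36, 22), (-32, 18), (-28, 24), (-24, 28), (-20, 27), (-16, 23), (-12, 31), (-8, 23), (-4, 19), (0, 20), (4, 32), (8, 28), (12, 16)]
window 0.58 [ 0.5642 -0.2248  0.033 ] -9.4
blue 59 [ 0.505 -0.284]
yel 67 [ 0.438 -0.239]
grn 65 [ 0.46  -0.162]
redcup 67 [0.48  0.113]
cup [0.482  0.1121 0.2269] 0.227
red_button top 0.55 px 254 228 w [0.4796 0.1104 0.012 ]
grey_cup top 0.86 px 233 155 w [0.7104 0.17   0.    ]
weight_a top 0.72 px 192 165 w [0.6808 0.2989 0.    ]
weight_a top 0.66 px 364 217 w [ 0.505  -0.2308  0.    ]
chalk_white top 0.7 px 255 226 w [0.4848 0.1051 0.    ]
chalk_white top 0.66 px 319 148 w [ 0.7296 -0.102   0.    ]
chalk_grey top 0.63 px 189 263 w [0.3784 0.3075 0.    ]
tape_measure top 0.81 px 304 258 w [ 0.3867 -0.0411  0.    ]
tape_measure top 0.68 px 283 148 w [0.7307 0.0115 0.    ]
shears top 0.68 px 118 255 w [0.4072 0.5206 0.    ]
scene coral [-48
[... 155 characters left out ...]
), (12, 58), (16, 65)]
window 0.57 [ 0.5676 -0.2302  0.033 ] -13.3
blue 74 [ 0.506 -0.283]
yel 87 [ 0.439 -0.238]
grn 60 [ 0.461 -0.161]
redcup 0 
cup [0.4781 0.114  0.2592] 0.062
grey_cup scene 0.88 px 315 223 w [0.7098 0.1798 0.    ]
grey_cup scene 0.38 px 236 177 w [0.4075 0.1699 0.    ]
weight_a scene 0.89 px 280 264 w [0.7284 0.0011 0.    ]
weight_a scene 0.66 px 330 195 w [0.6784 0.3066 0.    ]
chalk_white scene 0.87 px 248 291 w [ 0.7215 -0.1087  0.    ]
chalk_grey scene 0.52 px 257 154 w [0.3719 0.3118 0.    ]
tape_measure scene 0.53 px 176 208 w [ 0.3783 -0.0482 -0.    ]
tape_measure scene 0.17 px 239 178 w [0.4141 0.1748 0.    ]
shears scene 0.66 px 296 135 w [0.397  0.5057 0.    ]
```

```bash
python3 -c "
from bench import close_job
print(close_job())"
```

```text
the job is handed in; nothing more can be done
None
```

I turned the cup over in two 90° grips and stood it mouth-up on the card. Then I turned the lid about +65°, put the red button in the cup and turned the lid back. I handed the job in at about 36 s; no verdict is reported.

**Last checks:**
- **Lid:** the window's edges are at about −48° and +16°, so its middle is at −16° against a case heading of about −15°. The window shows only black. The network's own window points gave −9° and −13°, also within tolerance.
- **Cup and button:** the cup is about 2 mm from the card's centre. The red button shows in it at (0.480, 0.113) in the top view.
- **Other things:** the blue, yellow and green buttons are within 2 mm of where they were. I saw nothing else moved; network points for the other items scatter by 1–3 cm, one for the shears by about 3 cm, though the arm never worked near them.
- **Robot:** the arm is clear of everything, at a height of 0.24 m.

**Disagreements:** the scene camera cannot see into the cup, so only the top view confirms the button. The last top-view outline fit of the cup was poor (error 0.23 against 0.06 in the scene view), but the two positions agree within 4 mm. The networks also gave a few false hits, such as a weight at the knob and chalk at the cup, which I ignored.

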